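# Shut the balance's draft shield and tare the beaker

## Task

The empty beaker on the balance has to be tared: with a fingertip, gently push the glass top cover and the right-hand door (right as seen from the console) of the draft shield fully shut, and only when both are shut press the wide tare key below the display right down, let it come back up and leave the balance closed. Push the handles, do not pinch them; leave the left-hand door shut, do not press the two round keys, and leave the beaker and everything else on the bench where it stands.

Things in the scene. Friction and masses are not known exactly. Their poses are not given: they have to be found in the camera images.
- balance: milligram balance, 305 mm deep, 200 wide, white, fixed. Origin: middle of its footprint at bench height; x from console (robot side) to back, y to its left seen from the console, z up. Glass chamber on top: x -40 to 120 mm, y -90 to 90, rails 193 mm above the bench; housing below it 75 mm high. Sloping console in front, 44 mm high at its front edge, 66 at the chamber; dark oblong display on its upper part.
- top_cover (a joint): sliding glass cover on top of the chamber, opening in m: 0 shut, 0.080 fully open. Opens towards the balance's back (+x of balance), shuts towards the console (-x). Friction about 1.2 N plus 6 N per m/s; stays where it is left; stops dead at 0.
- top_handle (a point): centre of the top cover's handle, a grey bar standing on the glass near the cover's front edge: 70 mm long across the balance (y), 14 thick along x, 22 tall (11 above and below this point, where it meets the glass). The glass runs 134 mm behind this point and 22 mm ahead of it, 78 to either side. Axes as the balance's.
- right_door (a joint): sliding glass door on the right side (-y) of the chamber, opening in m: 0 shut, 0.080 fully open. Opens towards the balance's back (+x), shuts towards the console (-x). Friction about 1.2 N plus 6 N per m/s; stays where it is left; stops dead at 0.
- right_handle (a point): centre of the right door's handle, a grey upright bar on the outside of the door near its front edge: 66 mm tall (33 above and below this point), 14 thick along x, standing 20 mm out from the glass (10 either side of this point along y). The glass is on the +y side; nothing of the balance reaches farther out than the handle. Axes as the balance's.
- left_door (a joint): the same sliding door on the left side (+y) of the chamber, opening in m; shut (0) at the start, and to stay shut.
- left_handle (a point): centre of the left door's handle, the mirror image of the right one.
- tare (a joint): travel of the tare key in m, pressed down square to the sloping console: 0 at rest, 0.005 fully down; sprung, 1.2 N to start and 4.2 N fully down. It counts as pressed beyond 0.003.
- tare_top (a point): middle of the upper face of the tare key, the wide black bar (56 mm across the balance, 18 mm deep) on the lower part of the console, below the display, in the middle; its face stands 8 mm above the console and is tilted by 0.19 rad, the front edge lower.
- power (a joint): travel of the round key to the left of the tare key in m (0 at rest, 0.005 fully down), not to be pressed.
- power_top (a point): middle of the upper face of that round key, 16 mm across, 75 mm to the left (+y of the balance) of the tare key's middle.
- mode (a joint): travel of the round key to the right of the tare key in m (0 at rest, 0.005 fully down), not to be pressed.
- mode_top (a point): middle of the upper face of that round key, 16 mm across, 75 mm to the right (-y of the balance) of the tare key's middle.
- pan (a point): middle of the upper face of the round steel pan (92 mm across) inside the chamber.
- beaker: small glass beaker, 45 mm across, 56 mm tall, standing on the pan; origin in the middle of its underside, z axis up.
- green_bottle: stoppered green glass bottle, 62 mm across, 145 mm tall, on the left of the balance. Origin: middle of its underside.
- amber_jar: amber jar with white cap, 68 mm across, 85 mm tall, on the left of the balance. Origin: middle of its underside.
- tincture_jar: dark red jar with black cap and paper label, 76 mm across, 115 mm tall, on the right of the balance. Origin: middle of its underside.
- dropper_bottle: small amber bottle with black cap, 27 mm across, 62 mm tall, standing close to the right of the balance. Origin: middle of its underside.
- vial: small clear vial with white cap, 24 mm across, 48 mm tall, standing close to the front left corner of the balance. Origin: middle of its underside.
- spirit_lamp: unlit glass spirit lamp with metal collar, 76 mm across, 86 mm tall, at the right. Origin: middle of its underside.
- pen: black pen, 126 mm long, 10 mm thick, lying on the writing pad at the front right; its x axis runs along it. Origin: about the middle, on its underside.

How it is judged:
By the outcome, as a careful person would: the job done as asked, in the order asked, and still so for the second after the job is handed in, with the robot touching nothing.
It also fails if it takes over 51 s, if anything falls off the work surface, if the arm or the gripper's body presses on something with over 40 N, if the wrist force passes 120 N, or if a joint passes its speed limit or range.

## Robot

A 7-joint arm with a two-finger parallel gripper is mounted at the origin on the work surface. World frame = base frame: x ahead of the robot, y to its left, z up, the work surface at z = 0. Lengths are in m, angles in rad, forces in N, time in s.
With the tool pointing down it reaches from about 0.4 to 0.85 m from the base axis. Payload 4.5 kg.
Tool frame: the origin (TCP) lies at the very end of the fingers, on their centre line; the grasp point (between the pads) lies 19 mm behind it (r.pinch_z is the distance from the TCP to the grasp point, in m); z points along the fingers, y is the line along which they close (so a half turn about z gives the same grasp; the last joint's range is limited). The gripper opens to 88 mm and grips with 3 to 60 N. Pads are 18 mm wide; open, the fingers measure 123 mm over their backs; the gripper's body (75 mm by 187 mm) begins 45 mm behind the grasp point.
Start: joints at [1.377, 0.689, -0.195, 1.565, 0.157, 0.902, -0.215], TCP at [0.141, -0.609, 0.239] pointing down, gripper open.
Joint ranges: [-3.01, 3.01], [-0.46, 2.08], [-1.47, 1.51], [0.13, 2.56], [-1, 4.14], [0.04, 2.09], [-2.66, 2.66]. Speed limits (rad/s): [2.57, 2.57, 3.14, 3.14, 3.14, 3.14, 3.14].

## Interface

Orientations are given as a unit quaternion [x, y, z, w].
In Python, from plant import r, cams gives the robot as it stands.
- The arm moves only by the shell command python3 -m pendant 'ROWS' [FORCE]. ROWS is JSON, a list of rows, each a list of 3 entries, a list of its own where there are three numbers: the closure, from -1 (fully open) to 1 (shut), then the shift along the tool's x, y, z in mm, then the turn, a rotation vector about the tool's x, y, z in degrees. A call has 1 to 8 rows; each row shifts and turns the commanded pose from where the row before left it, along the tool's axes as they then stand; what a row does not reach is not made up. A row lasts 1/8 s, in which the tool goes at most 62.5 mm and 10.7 degrees, less where a joint would pass 70% of its speed; a pose out of reach is approached as far as the arm can. A call with a gripper value outside its range is refused whole. The fingers move at their own pace and stop on an object; FORCE is the grip in N (left out, the last holds). Time passes only in rows, so rows that do not move let the fingers close. It gives the time, the measured TCP pose, the force, the opening and the grip force at its end, in the units of the state.
- r.get_state(): the state, without advancing time (a new reading comes with each control period).
- cams.snapshot(name): name is "side" or "top" or "wrist"; returns a dict with "img" (480x640x3 uint8, red, green, blue), "camera_matrix" (3x3 intrinsics, pixels), "camera_from_world" (4x4, takes a point from world to camera coordinates); the wrist camera has in their place "tool_from_camera" (4x4, takes a point from camera to tool coordinates, whose origin is the TCP and whose axes are the flange's). Camera axes: x right, y up, looking along -z (the intrinsics and any distortion apply to the point x, -y, -z); pixel columns grow to the right and rows downward; lengths in m; the calibration is good to about 2 mm. A picture is of the moment at which its call begins: read the wrist's pose just before it. There is no depth.
- r.finish_job(): hands the job in; it is judged then, once.
The state is a dict: "clock": time; "q": joint angles; "qd": joint speeds; "joint_torque": joint torques, N m; "tool_pos": TCP position; "eef_rot": TCP orientation; "contact_force": force on the tool from outside, world axes, zero at the start; "moment": the same for the moment, N m; "opening": opening from 0.0 (shut) to 1.0 (fully open); "finger_force": force on a finger pad.
Only numpy, scipy, OpenCV 4.12 (cv2) and the standard library are available. Lean on these libraries where they do the work, as an engineer would, in place of code of your own. Each camera call takes 0.05 s, during which the arm holds its last target. There are 200 camera calls.

## Working session

There is one attempt and no reset: what is moved stays moved. The work goes in short steps, Python scripts to look and compute and a shell command to move; the robot and the scene stay as the last step left them, time stands still between calls to the robot, and variables do not carry over. Pictures are saved under pics/ and viewed, at most 10 in all, crops included, and the job is handed in when it is done.

```bash
mkdir -p pics; python3 - <<'E'
from plant import r,cams
import cv2,pickle
s=r.get_state();print({k:s[k] for k in('clock','tool_pos','eef_rot','opening','contact_force')})
d={}
for n in('top','side'):
    c=cams.snapshot(n);d[n]=c;cv2.imwrite(f'pics/{n}.png',c['img'][:,:,::-1]);print(n,c['camera_matrix'],c['camera_from_world'],[k for k in c])
pickle.dump(d,open('d.pkl','wb'))
E
```

```text
{'clock': 0.0, 'tool_pos': array([ 0.14095215, -0.60824567,  0.23790227]), 'eef_rot': array([ 9.93513907e-01,  1.13706955e-01, -1.80267087e-04, -9.01850412e-04]), 'opening': 0.9949325327743861, 'contact_force': array([-0.31202717, -0.32608963,  0.94586113])}
top [[484.2028594    0.         315.72514098]
 [  0.         484.2028594  242.38661605]
 [  0.           0.           1.        ]] [[ 0.01375772 -0.99990248 -0.00240023 -0.00358783]
 [ 0.98044971  0.01301876  0.19633868 -0.48490932]
 [-0.19628829 -0.00505448  0.9805332  -1.23916743]
 [ 0.          0.          0.          1.        ]] ['img', 'camera_matrix', 'camera_from_world']
side [[503.46921842   0.         325.46574199]
 [  0.         503.46921842 239.07586184]
 [  0.           0.           1.        ]] [[ 0.98289453 -0.18416252 -0.00158536 -0.44797917]
 [ 0.10828646  0.5709303   0.81382593 -0.1682355 ]
 [-0.1489711  -0.80007672  0.58110657 -1.20503619]
 [ 0.          0.          0.          1.        ]] ['img', 'camera_matrix', 'camera_from_world']
```

View pics/top.png

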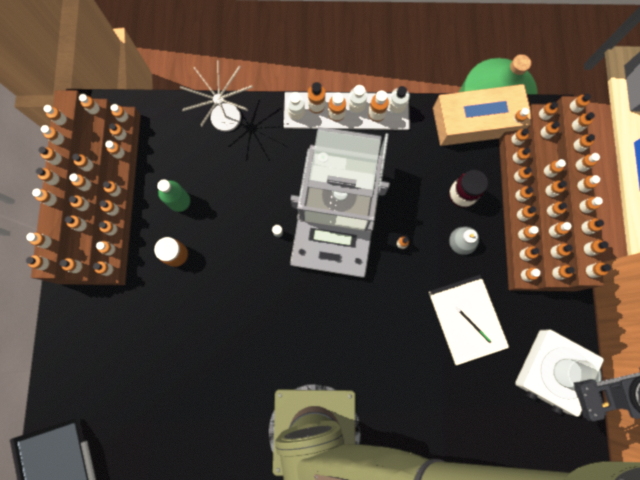

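View pics/side.png

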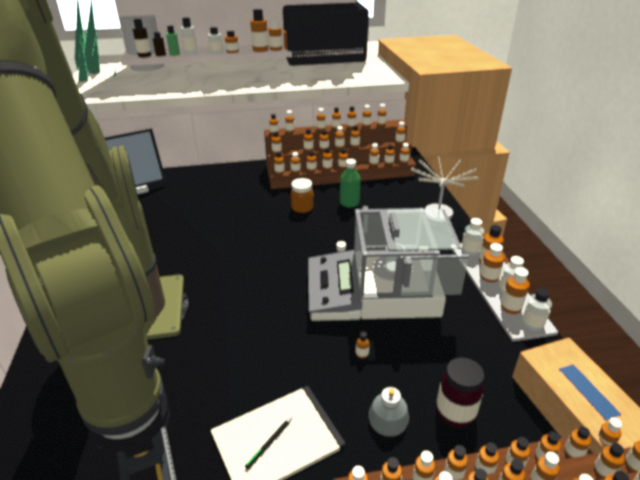

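The top view shows the balance at about (338,205), with the top handle at (342,181), the right handle at (384,187), the dropper bottle at (403,242) and the vial at (277,230). Next I'll enlarge both views.

```bash
python3 - <<'E'
import cv2
a=cv2.imread('pics/top.png')[115:285,265:425];cv2.imwrite('pics/tc.png',cv2.resize(a,None,fx=3.5,fy=3.5,interpolation=cv2.INTER_CUBIC))
a=cv2.imread('pics/side.png')[190:370,290:480];cv2.imwrite('pics/sc.png',cv2.resize(a,None,fx=3.3,fy=3.3,interpolation=cv2.INTER_CUBIC))
E
```

```text
(no output)
```

View pics/tc.png

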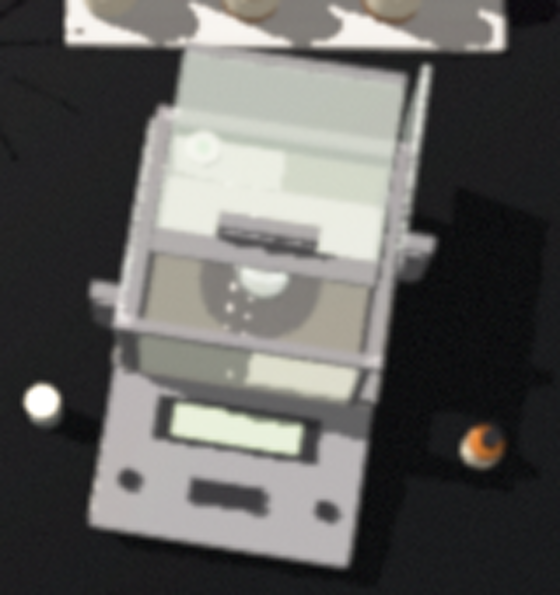

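View pics/sc.png

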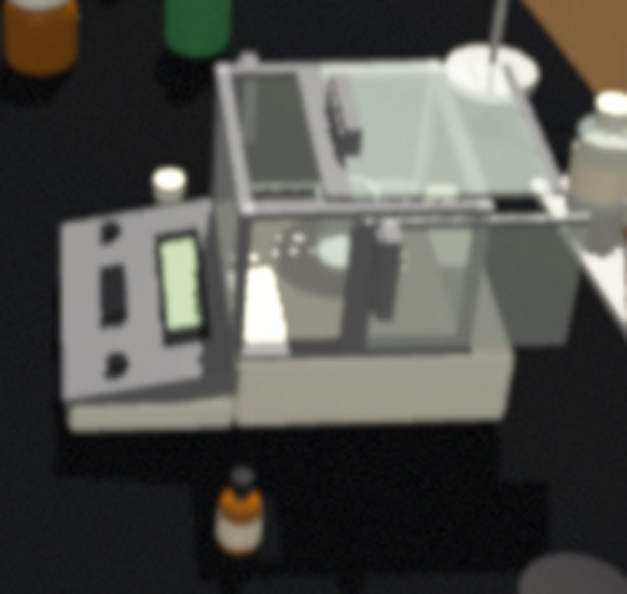

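```bash
cat > h.py <<'E'
import numpy as np,pickle
from scipy.optimize import least_squares
d=pickle.load(open('d.pkl','rb'))
def proj(n,P):
    c=d[n];T=c['camera_from_world'];p=np.atleast_2d(P)@T[:3,:3].T+T[:3,3];p=p*[1,-1,-1]
    q=p@c['camera_matrix'].T;return q[:,:2]/q[:,2:]
def T(u,v):return np.array([265+u/3.5,115+v/3.5])
def S(u,v):return np.array([290+u/3.3,190+v/3.3])
E
cat > fit.py <<'E'
from h import *
def W(b,p):
    x,y,a=b;c,s=np.cos(a),np.sin(a);p=np.array(p);return np.array([x+c*p[0]-s*p[1],y+s*p[0]+c*p[1],p[2]])
obs=[]
def model(v):
    b=v[:3];xt=v[3];zt=.044+.022*(xt+.1525)/.1125
    f=lambda *p:W(b,p);L=[('top',f(-.1525,.1,.044),T(90,524)),('top',f(-.1525,-.1,.044),T(350,567)),
    ('side',f(-.1525,.1,.044),S(60,223)),('side',f(-.1525,-.1,.044),S(63,400)),
    ('side',f(.1525,-.1,.075),S(512,353)),('side',f(.1525,-.1,0),S(505,415)),('side',f(-.1525,-.1,0),S(70,430)),
    ('top',f(-.04,.09,.193),T(119,324)),('top',f(-.04,-.09,.193),T(380,360)),('side',f(-.04,-.09,.193),S(245,208)),('side',f(-.04,.09,.193),S(218,66))]
    for y,z,t,s in((0,.008,T(229,496),S(113,296)),(.075,.006,T(130,479),S(110,233)),(-.075,.006,T(327,511),S(117,365))):
        L+=[('top',f(xt,y,zt+z),t),('side',f(xt,y,zt+z),s)]
    hz=v[8]
    L+=[('top',f(v[4],0,v[5]+.011),T(268,228)),('side',f(v[4],0,v[5]),S(344,115)),
    ('top',f(v[6],-v[7],hz+.033),T(418,242)),('side',f(v[6],-v[7],hz+.033),S(390,227)),('side',f(v[6],-v[7],hz-.033),S(384,316)),
    ('top',f(v[9],v[7],hz+.033),T(103,290)),('side',f(v[9],v[7],hz+.033),S(248,60))]
    return np.array([proj(n,P)[0]-o for n,P,o in L])
r=least_squares(lambda v:model(v).ravel(),[.6,0,0,-.12,.03,.205,.06,.1,.13,-.03],loss='soft_l1')
v=r.x;print(v.round(4));print(model(v).round(1).tolist())
b=v[:3]
for n,p in dict(tare=(v[3],0,.044+.022*(v[3]+.1525)/.1125+.008),top=(v[4],0,v[5]),rh=(v[6],-v[7],v[8]),lh=(v[9],v[7],v[8])).items():print(n,W(b,p).round(4))
for n,t,s,z in(('dropper cap',T(487,440),S(242,478),.06),('vial cap',T(42,400),S(169,180),.046)):
    print(n,least_squares(lambda P:np.r_[proj('top',P)[0]-t,proj('side',P)[0]-s],[.6,0,.05]).x.round(3))
E
python3 fit.py
```

```text
[ 0.5636 -0.0513 -0.1373 -0.1188  0.0391  0.2055  0.0546  0.1051  0.1531
 -0.0129]
[[-0.1, -0.6], [0.6, -1.6], [1.1, -0.2], [2.1, 0.2], [1.8, -0.3], [-0.5, 4.9], [0.3, 5.1], [-0.0, 1.6], [0.3, 2.3], [-1.1, 1.6], [-1.0, -0.8], [-0.4, -0.3], [-0.2, -2.2], [-0.4, 0.4], [-0.6, -1.6], [-0.1, -0.3], [0.1, -1.3], [-0.1, -0.1], [-0.1, 0.0], [0.2, 0.1], [0.6, 1.5], [-0.5, -1.5], [0.2, 0.4], [0.3, -0.2]]
tare [ 0.4459 -0.035   0.0586]
top [ 0.6024 -0.0567  0.2055]
rh [ 0.6033 -0.1629  0.1531]
lh [0.5653 0.0546 0.1531]
dropper cap [ 0.493 -0.231  0.055]
vial cap [0.519 0.107 0.045]
```

```bash
sed -i "s/ *('side',f(.1525,-.1,0),S(505,415)),('side',f(-.1525,-.1,0),S(70,430)),//; " fit.py; python3 fit.py
cat >> fit.py <<'E'
pickle.dump(v,open('v.pkl','wb'))
E
python3 fit.py >/dev/null
cat > go.py <<'E'
# usage: go.py bx by z [tilt]: shift (tool mm) and turn (tool deg) to target in balance frame
import sys,numpy as np,pickle
from scipy.spatial.transform import Rotation as R
from plant import r
v=pickle.load(open('v.pkl','rb'));s=r.get_state()
a=list(map(float,sys.argv[1:]));tilt=a[3] if len(a)>3 else 0
B=R.from_euler('z',v[2]);t=np.r_[v[:2],0]+B.apply(a[:3])
G=B*R.from_euler('x',np.pi)  # tool x along balance x, z down
G=B*R.from_euler('y',-tilt)*R.from_euler('x',np.pi)
C=R.from_quat(s['eef_rot'])
print('world target',t.round(4),'balance now',B.inv().apply(s['tool_pos']-np.r_[v[:2],0]).round(4),s['tool_pos'][2].round(4),'t',s['clock'])
print('shift mm',(C.inv().apply(t-s['tool_pos'])*1e3).round(1),'turn deg',np.degrees((C.inv()*G).as_rotvec()).round(2),'F',np.round(s['contact_force'],1))
E
python3 go.py 0.085 -0.121 0.36; ls
```

```text
[ 0.5632 -0.0517 -0.1392 -0.1184  0.0394  0.2058  0.0551  0.105   0.1534
 -0.0128]
[[-0.1, -0.5], [0.7, -1.4], [1.0, -0.2], [1.9, 0.3], [1.7, -0.1], [0.1, 1.7], [0.4, 2.5], [-1.3, 1.7], [-1.1, -0.7], [-0.3, -0.3], [-0.2, -2.2], [-0.3, 0.4], [-0.5, -1.6], [-0.0, -0.2], [0.1, -1.3], [0.1, -0.1], [-0.1, 0.0], [0.4, 0.1], [0.6, 1.5], [-0.5, -1.5], [0.4, 0.4], [0.3, -0.2]]
tare [ 0.4459 -0.0353  0.0587]
top [ 0.6022 -0.0572  0.2058]
rh [ 0.6032 -0.1633  0.1534]
lh [0.5651 0.0541 0.1534]
dropper cap [ 0.493 -0.231  0.055]
vial cap [0.519 0.107 0.045]
world target [ 0.6306 -0.1833  0.36  ] balance now [-0.3409 -0.6098  0.238 ] 0.238 t 0.1
shift mm [ 572.9 -303.6 -121.6] turn deg [-9.000e-02  2.000e-02  2.103e+01] F [ 0.7  1.  -0.2]
d.pkl
fit.py
go.py
h.py
pics
v.pkl
```

```bash
python3 -m pendant '[[1,[0,0,-50],[0,0,0]],[1,[0,0,-50],[0,0,0]],[1,[40,-20,-20],[0,0,0]],[1,[50,-27,0],[0,0,0]],[1,[50,-27,0],[0,0,0]],[1,[50,-27,0],[0,0,0]],[1,[50,-27,0],[0,0,0]],[1,[50,-27,0],[0,0,0]]]'; python3 go.py 0.085 -0.121 0.36
```

```text
clock: 1.1
tool_pos: [0.3896, -0.3909, 0.3585]
eef_rot: [0.994, 0.114, -0.0, -0.0]
contact_force: [0.9, -0.1, 0.2]
opening: 0.121
finger_force: 0.0
world target [ 0.6306 -0.1833  0.36  ] balance now [-0.1249 -0.36    0.3585] 0.3585 t 1.1
shift mm [ 281.6 -147.9   -1.6] turn deg [-2.000e-02  3.000e-02  2.102e+01] F [ 0.9 -0.1  0.2]
```

```bash
python3 -m pendant '[[1,[50,-26,0],[0,0,0]],[1,[50,-26,0],[0,0,0]],[1,[50,-26,0],[0,0,0]],[1,[50,-26,0],[0,0,0]],[1,[50,-26,0],[0,0,0]],[1,[31,-18,0],[0,0,7]],[1,[0,0,0],[0,0,7]],[1,[0,0,0],[0,0,7]]]'; python3 go.py 0.085 -0.121 0.36
python3 - <<'E'
from plant import r,cams
import cv2,pickle
s=r.get_state();c=cams.snapshot('wrist');c['s']=s;pickle.dump(c,open('w1.pkl','wb'));cv2.imwrite('pics/w1.png',c['img'][:,:,::-1])
print(c['camera_matrix'],c['tool_from_camera'])
E
```

```text
clock: 2.1
tool_pos: [0.629, -0.1839, 0.3578]
eef_rot: [0.998, -0.071, -0.001, -0.0]
contact_force: [-0.0, -1.0, 0.2]
opening: 0.008
finger_force: 0.0
world target [ 0.6306 -0.1833  0.36  ] balance now [ 0.0835 -0.1218  0.3578] 0.3578 t 2.1
shift mm [ 1.5 -0.8 -2.2] turn deg [-0.    0.1  -0.13] F [-0.  -1.   0.2]
[[373.74680033   0.         320.22486711]
 [  0.         373.74680033 233.71209009]
 [  0.           0.           1.        ]] [[ 2.42901848e-05  9.52544889e-01  3.04398151e-01  7.90645353e-02]
 [ 9.99999483e-01  2.86209116e-04 -9.75423806e-04 -7.05610108e-05]
 [-1.01625649e-03  3.04398017e-01 -9.52544390e-01 -1.45658501e-01]
 [ 0.00000000e+00  0.00000000e+00  0.00000000e+00  1.00000000e+00]]
```

View pics/w1.png

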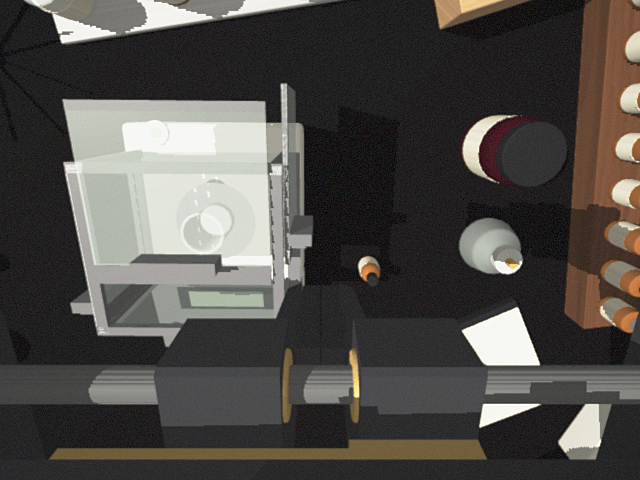

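The wrist view shows the right handle at (290–313, 215–247), the top handle at (152–221, 255–274) and the rail's front corners at (101,331) and (275,~331). I'll project the model into it and compare.

```bash
cat > ov.py <<'E'
from h import *
from scipy.spatial.transform import Rotation as R
import cv2
v=pickle.load(open('v.pkl','rb'));B=R.from_euler('z',v[2])
def wproj(c,P):
    s=c['s'];p=R.from_quat(s['eef_rot']).inv().apply(P-s['tool_pos']);M=c['tool_from_camera']
    q=(p-M[:3,3])@M[:3,:3]*[1,-1,-1];q=q@c['camera_matrix'].T;return q[:,:2]/q[:,2:]
def bw(p):return B.apply(np.array(p))+np.r_[v[:2],0]
def box(c,h):return [[c[0]+i*h[0],c[1]+j*h[1],c[2]+k*h[2]] for i,j in((-1,-1),(1,-1),(1,1),(-1,1)) for k in(1,-1)]
if __name__=='__main__':
    c=pickle.load(open('w1.pkl','rb'));im=c['img'][:,:,::-1].copy();im=cv2.resize(im[80:350,50:330],None,fx=2.2,fy=2.2,interpolation=cv2.INTER_CUBIC)
    for col,b in(((0,0,255),box((v[6],-v[7],v[8]),(.007,.01,.033))),((0,200,0),box((v[4],0,v[5]),(.007,.035,.011))),((255,0,0),[[x,y,.193] for x in(-.04,.12) for y in(-.09,.09)]),((200,0,200),box((v[9],v[7],v[8]),(.007,.01,.033)))):
        for u in wproj(c,bw(b)):cv2.circle(im,tuple(np.int32((u-[50,80])*2.2)),3,col,-1)
    cv2.imwrite('pics/ov.png',im)
E
python3 ov.py
```

```text
(no output)
```

View pics/ov.png

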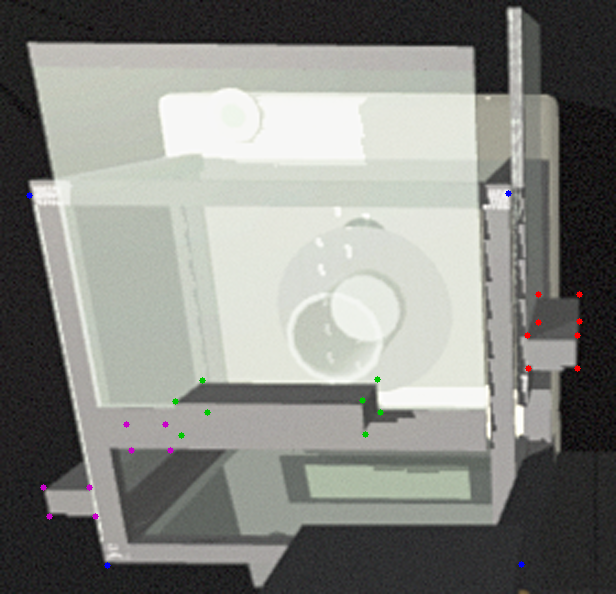

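The model matches the wrist view to about 2 mm. Next I'll go down behind the right handle.

```bash
python3 -m pendant '[[1,[1,0,40],[0,0,0]],[1,[0,0,40],[0,0,0]],[1,[0,0,40],[0,0,0]],[1,[0,0,35],[0,0,0]],[1,[0,0,20],[0,0,0]],[1,[0,0,14],[0,0,0]],[1,[0,0,0],[0,0,0]]]'; python3 go.py 0.010 -0.121 0.167
```

```text
clock: 3.02
tool_pos: [0.6293, -0.1848, 0.1688]
eef_rot: [0.998, -0.069, -0.001, -0.0]
contact_force: [-0.6, -0.3, 0.2]
opening: 0.007
finger_force: 0.0
world target [ 0.5563 -0.1729  0.167 ] balance now [ 0.084  -0.1226  0.1688] 0.1688 t 3.025
shift mm [-74.   -1.7   2. ] turn deg [-0.01  0.11  0.07] F [-0.6 -0.3  0.2]
```

```bash
python3 -m pendant '[[1,[-5,0,0],[0,0,0]],[1,[-5,0,0],[0,0,0]],[1,[-5,0,0],[0,0,0]],[1,[-5,0,0],[0,0,0]],[1,[-5,0,0],[0,0,0]],[1,[-5,0,0],[0,0,0]],[1,[-5,0,0],[0,0,0]],[1,[-5,0,0],[0,0,0]]]'; python3 go.py 0.010 -0.121 0.167
```

```text
clock: 4.03
tool_pos: [0.5901, -0.1792, 0.1697]
eef_rot: [0.998, -0.069, 0.0, -0.0]
contact_force: [1.0, 0.7, 0.9]
opening: 0.004
finger_force: 0.7
world target [ 0.5563 -0.1729  0.167 ] balance now [ 0.0443 -0.1225  0.1697] 0.1697 t 4.025
shift mm [-34.3  -1.5   2.7] turn deg [-0.01 -0.01  0.03] F [1.  0.7 0.9]
```

```bash
python3 -m pendant '[[1,[-5,0,0],[0,0,0]],[1,[-5,0,0],[0,0,0]],[1,[-5,0,0],[0,0,0]],[1,[-5,0,0],[0,0,0]],[1,[-4,0,0],[0,0,0]],[1,[-3,0,0],[0,0,0]]]'; python3 -m pendant '[[1,[-2,0,0],[0,0,0]],[1,[-2,0,0],[0,0,0]]]';  python3 -m pendant '[[1,[-2,0,0],[0,0,0]]]'; python3 go.py 0.003 -0.121 0.167
```

```text
clock: 4.78
tool_pos: [0.5633, -0.1755, 0.1696]
eef_rot: [0.998, -0.069, -0.0, 0.0]
contact_force: [1.7, 0.6, -0.5]
opening: 0.006
finger_force: 0.7
clock: 5.03
tool_pos: [0.5595, -0.1751, 0.1696]
eef_rot: [0.998, -0.069, -0.0, 0.0]
contact_force: [0.9, 0.8, 0.0]
opening: 0.001
finger_force: 0.6
clock: 5.15
tool_pos: [0.5576, -0.1748, 0.1697]
eef_rot: [0.998, -0.069, -0.0, 0.0]
contact_force: [2.3, 0.3, -0.5]
opening: 0.005
finger_force: 0.6
world target [ 0.5494 -0.1719  0.167 ] balance now [ 0.0115 -0.1227  0.1697] 0.1697 t 5.15
shift mm [-8.5 -1.7  2.7] turn deg [0.01 0.   0.03] F [ 2.3  0.3 -0.5]
```

```bash
for i in 1 2; do :; done; python3 -m pendant '[[1,[-2,0,0],[0,0,0]]]' | grep -E 'tool_pos|contact';python3 -m pendant '[[1,[-2,0,0],[0,0,0]]]' | grep -E 'tool_pos|contact';python3 -m pendant '[[1,[-1,0,0],[0,0,0]]]' | grep -E 'tool_pos|contact'
```

```text
tool_pos: [0.5556, -0.1745, 0.1697]
contact_force: [1.6, 0.3, -0.3]
tool_pos: [0.5536, -0.1742, 0.1697]
contact_force: [1.0, 0.7, -1.0]
tool_pos: [0.5525, -0.1741, 0.1697]
contact_force: [1.5, 0.2, -0.5]
```

```bash
python3 -m pendant '[[1,[-1,0,0],[0,0,0]]]' | grep -E 'tool_pos|contact';python3 go.py 0.003 -0.121 0.167
```

```text
tool_pos: [0.5517, -0.174, 0.1697]
contact_force: [1.1, 1.1, 0.6]
world target [ 0.5494 -0.1719  0.167 ] balance now [ 0.0055 -0.1227  0.1697] 0.1697 t 5.65
shift mm [-2.5 -1.7  2.7] turn deg [ 0.01 -0.    0.03] F [1.1 1.1 0.6]
```

```bash
python3 -m pendant '[[1,[-1,0,0],[0,0,0]]]' | grep -E 'tool_pos|contact';python3 -m pendant '[[1,[-1,0,0],[0,0,0]]]' | grep -E 'tool_pos|contact';python3 -m pendant '[[1,[-1,0,0],[0,0,0]]]' | grep -E 'tool_pos|contact'
```

```text
tool_pos: [0.5507, -0.1739, 0.1697]
contact_force: [1.3, -0.3, -0.6]
tool_pos: [0.5497, -0.1737, 0.1697]
contact_force: [1.0, 0.0, -1.5]
tool_pos: [0.5487, -0.1736, 0.1697]
contact_force: [0.9, 0.1, -0.9]
```

```bash
python3 -m pendant '[[1,[-1,0,0],[0,0,0]]]' | grep -E 'tool_pos|contact'
```

```text
tool_pos: [0.5477, -0.1734, 0.1697]
contact_force: [1.3, 0.9, -0.4]
```

```bash
python3 -m pendant '[[1,[-1,0,0],[0,0,0]]]' | grep -E 'tool_pos|contact'
```

```text
tool_pos: [0.5476, -0.1734, 0.1698]
contact_force: [4.2, 1.4, -3.7]
```

```bash
python3 -m pendant '[[1,[-1,0,0],[0,0,0]]]' | grep -E 'tool_pos|contact';python3 -m pendant '[[1,[5,0,0],[0,0,0]],[1,[12,0,0],[0,0,0]],[1,[0,0,-40],[0,0,0]],[1,[0,0,-50],[0,0,0]]]'; python3 go.py 0.070 0 0.27
```

```text
tool_pos: [0.5476, -0.1734, 0.1699]
contact_force: [7.3, -0.4, -5.5]
clock: 6.9
tool_pos: [0.562, -0.1754, 0.2597]
eef_rot: [0.998, -0.069, -0.002, -0.0]
contact_force: [0.7, 0.5, 0.6]
opening: 0.007
finger_force: 0.0
world target [ 0.6325 -0.0614  0.27  ] balance now [ 0.0159 -0.1227  0.2597] 0.2597 t 6.9
shift mm [  54.1 -122.6  -10.5] turn deg [-0.01  0.22  0.04] F [0.7 0.5 0.6]
```

```bash
python3 -m pendant '[[1,[18,-41,-4],[0,0,0]],[1,[18,-41,-4],[0,0,0]],[1,[18,-41,-3],[0,0,0]],[1,[0,0,30],[0,0,0]],[1,[0,0,25],[0,0,0]],[1,[0,0,5],[0,0,0]],[1,[0,0,0],[0,0,0]]]'; python3 go.py 0.0 0 0.204
```

```text
clock: 7.78
tool_pos: [0.6333, -0.0613, 0.211]
eef_rot: [0.998, -0.069, -0.0, 0.0]
contact_force: [-0.3, -0.3, 0.4]
opening: 0.008
finger_force: 0.0
world target [ 0.5632 -0.0517  0.204 ] balance now [7.08e-02 2.00e-04 2.11e-01] 0.211 t 7.775
shift mm [-70.8   0.2   7. ] turn deg [0.01 0.   0.01] F [-0.3 -0.3  0.4]
```

```bash
python3 -m pendant '[[1,[0,0,4],[0,0,0]],[1,[0,0,2],[0,0,0]]]'|grep -E 'tool_pos|contact'; python3 -m pendant '[[1,[-5,0,0],[0,0,0]],[1,[-5,0,0],[0,0,0]],[1,[-5,0,0],[0,0,0]],[1,[-5,0,0],[0,0,0]],[1,[-5,0,0],[0,0,0]],[1,[-5,0,0],[0,0,0]]]'; python3 go.py 0.0 0 0.204
```

```text
tool_pos: [0.6334, -0.0613, 0.2053]
contact_force: [-0.1, 0.1, 0.7]
clock: 8.78
tool_pos: [0.6034, -0.0568, 0.2049]
eef_rot: [0.998, -0.069, 0.0, -0.0]
contact_force: [2.1, 0.9, -0.8]
opening: 0.004
finger_force: 0.7
world target [ 0.5632 -0.0517  0.204 ] balance now [0.0405 0.0005 0.2049] 0.2049 t 8.775
shift mm [-40.5   0.5   0.9] turn deg [-0.01 -0.04  0.03] F [ 2.1  0.9 -0.8]
```

Contact is made and the cover is moving. I'll keep pushing.

```bash
python3 -m pendant '[[1,[-4,0,0],[0,0,0]],[1,[-4,0,0],[0,0,0]],[1,[-4,0,0],[0,0,0]],[1,[-4,0,0],[0,0,0]],[1,[-3,0,0],[0,0,0]],[1,[-2,0,0],[0,0,0]]]'|grep -E 'tool_pos|contact'; python3 -m pendant '[[1,[-2,0,0],[0,0,0]],[1,[-2,0,0],[0,0,0]]]'|grep -E 'tool_pos|contact'; python3 -m pendant '[[1,[-2,0,0],[0,0,0]]]'|grep -E 'tool_pos|contact'; python3 go.py 0 0 .204
```

```text
tool_pos: [0.5824, -0.054, 0.2047]
contact_force: [0.8, 0.8, 0.2]
tool_pos: [0.5786, -0.0535, 0.2047]
contact_force: [1.4, 0.7, 1.2]
tool_pos: [0.5765, -0.0532, 0.2047]
contact_force: [1.9, 0.7, -0.2]
world target [ 0.5632 -0.0517  0.204 ] balance now [0.0134 0.0004 0.2047] 0.2047 t 9.9
shift mm [-13.4   0.3   0.7] turn deg [0.   0.   0.03] F [ 1.9  0.7 -0.2]
```

```bash
python3 -m pendant '[[1,[-2,0,0],[0,0,0]]]'|grep -E 'tool_pos|contact';python3 -m pendant '[[1,[-2,0,0],[0,0,0]]]'|grep -E 'tool_pos|contact';python3 -m pendant '[[1,[-1,0,0],[0,0,0]]]'|grep -E 'tool_pos|contact';python3 -m pendant '[[1,[-1,0,0],[0,0,0]]]'|grep -E 'tool_pos|contact'
```

```text
tool_pos: [0.5745, -0.0529, 0.2047]
contact_force: [1.9, 0.9, -0.2]
tool_pos: [0.5725, -0.0526, 0.2047]
contact_force: [1.2, 0.6, -1.2]
tool_pos: [0.5715, -0.0526, 0.2047]
contact_force: [0.2, 0.8, 1.0]
tool_pos: [0.5707, -0.0525, 0.2047]
contact_force: [1.5, 1.0, 0.5]
```

```bash
python3 -m pendant '[[1,[-1,0,0],[0,0,0]]]'|grep -E 'tool_pos|contact';python3 -m pendant '[[1,[-1,0,0],[0,0,0]]]'|grep -E 'tool_pos|contact';python3 -m pendant '[[1,[-1,0,0],[0,0,0]]]'|grep -E 'tool_pos|contact'
```

```text
tool_pos: [0.5696, -0.0523, 0.2047]
contact_force: [1.3, -0.1, -0.1]
tool_pos: [0.5686, -0.0522, 0.2047]
contact_force: [2.0, 0.4, 0.2]
tool_pos: [0.5677, -0.052, 0.2047]
contact_force: [1.4, 1.0, -0.5]
```

```bash
python3 -m pendant '[[1,[-1,0,0],[0,0,0]]]'|grep -E 'tool_pos|contact';python3 -m pendant '[[1,[-1,0,0],[0,0,0]]]'|grep -E 'tool_pos|contact';python3 -m pendant '[[1,[-1,0,0],[0,0,0]]]'|grep -E 'tool_pos|contact'
```

```text
tool_pos: [0.5667, -0.0519, 0.2047]
contact_force: [1.1, 1.1, -0.3]
tool_pos: [0.566, -0.0518, 0.2047]
contact_force: [3.3, 1.1, -2.3]
tool_pos: [0.566, -0.0517, 0.2048]
contact_force: [6.4, -0.2, -4.1]
```

```bash
python3 -m pendant '[[1,[-1,0,0],[0,0,0]]]'|grep -E 'tool_pos|contact';python3 -m pendant '[[1,[-1,0,0],[0,0,0]]]'|grep -E 'tool_pos|contact'
```

```text
tool_pos: [0.5659, -0.0517, 0.2048]
contact_force: [8.7, -0.6, -6.9]
tool_pos: [0.5659, -0.0517, 0.2049]
contact_force: [10.5, -0.4, -8.8]
```

```bash
python3 -m pendant '[[1,[-1,0,0],[0,0,0]]]'|grep -E 'tool_pos|contact'
```

```text
tool_pos: [0.5659, -0.0517, 0.205]
contact_force: [10.7, -0.6, -9.8]
```

```bash
python3 -m pendant '[[1,[6,0,0],[0,0,0]],[1,[10,0,0],[0,0,0]],[1,[0,0,-40],[0,0,0]],[1,[0,0,-45],[0,0,0]],[1,[-40,0,0],[0,0,0]],[1,[-50,0,0],[0,0,0]],[1,[-50,0,0],[0,0,0]],[1,[0,0,0],[0,0,0]]]'; python3 go.py -0.15 0 .24 .19
python3 - <<'E'
from plant import r,cams
import cv2,pickle
s=r.get_state();c=cams.snapshot('wrist');c['s']=s;pickle.dump(c,open('w2.pkl','wb'));
from ov import *
im=c['img'][:,:,::-1].copy()
z=.044+.022*(v[3]+.1525)/.1125
for col,b in(((0,0,255),box((v[3],0,z+.008),(.009,.028,0))),((0,200,0),box((v[9]-.0004,0,v[5]),(.007,.035,.011))),((255,0,0),[[x,y,.193] for x in(-.04,.12) for y in(-.09,.09)]),((200,0,200),box((v[9],-v[7],v[8]),(.007,.01,.033)))):
    for u in wproj(c,bw(b)):cv2.circle(im,tuple(np.int32(u)),2,col,-1)
cv2.imwrite('pics/w2.png',im)
E
```

```text
clock: 12.52
tool_pos: [0.4342, -0.0341, 0.2895]
eef_rot: [0.998, -0.069, -0.003, 0.001]
contact_force: [1.1, -0.9, 0.1]
opening: 0.005
finger_force: 0.0
world target [ 0.4146 -0.0309  0.24  ] balance now [-0.1302 -0.0005  0.2895] 0.2895 t 12.525
shift mm [-19.5  -0.6  49.7] turn deg [ 0.09 11.21  0.08] F [ 1.1 -0.9  0.1]
```

View pics/w2.png

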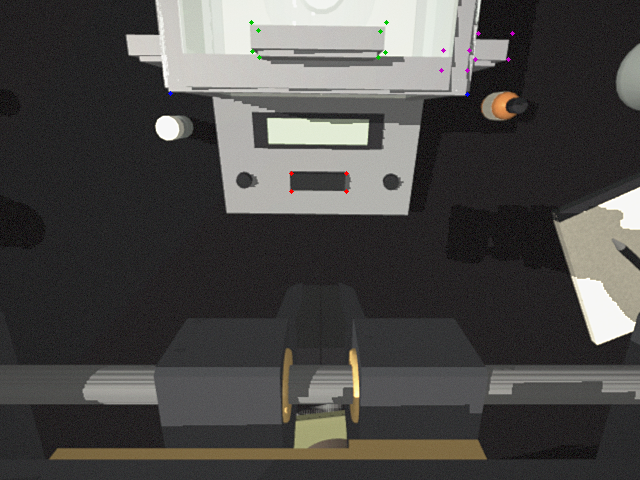

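The wrist view shows both handles at their shut positions and the tare key at (320,181), right on the model points. Next I'll tilt the tool and hover over the key.

```bash
python3 -m pendant '[[1,[-12,0,20],[0,4,0]],[1,[-4,0,30],[0,4,0]],[1,[0,0,30],[0,3.1,0]],[1,[0,0,30],[0,0,0]],[1,[0,0,30],[0,0,0]],[1,[0,0,0],[0,0,0]]]'; python3 go.py -0.126 0 .098 .19;python3 go.py -0.1184 0 .0587 .19
```

```text
clock: 13.32
tool_pos: [0.4412, -0.0355, 0.1697]
eef_rot: [0.993, -0.066, 0.094, 0.01]
contact_force: [0.5, 1.2, -0.0]
opening: 0.005
finger_force: 0.0
world target [ 0.4384 -0.0342  0.098 ] balance now [-0.1231 -0.0009  0.1697] 0.1697 t 13.325
shift mm [-16.4  -1.4  69.8] turn deg [0.31 0.01 0.34] F [ 0.5  1.2 -0. ]
world target [ 0.4459 -0.0353  0.0587] balance now [-0.1231 -0.0009  0.1697] 0.1697 t 13.325
shift mm [-16.3  -1.6 109.9] turn deg [0.31 0.01 0.34] F [ 0.5  1.2 -0. ]
```

```bash
python3 -m pendant '[[1,[-16,-1,10],[0,0,0]],[1,[0,0,35],[0,0,0]],[1,[0,0,35],[0,0,0]],[1,[0,0,12],[0,0,0]],[1,[0,0,8],[0,0,0]],[1,[0,0,0],[0,0,0]]]'; python3 go.py -0.1184 0 .0587 .19
```

```text
clock: 14.08
tool_pos: [0.469, -0.0385, 0.1065]
eef_rot: [0.996, -0.067, 0.066, 0.009]
contact_force: [-0.4, -0.7, 0.2]
opening: 0.002
finger_force: 0.0
world target [ 0.4459 -0.0353  0.0587] balance now [-0.0951  0.      0.1065] 0.1065 t 14.075
shift mm [-29.4  -0.5  44.3] turn deg [0.53 3.29 0.3 ] F [-0.4 -0.7  0.2]
```

```bash
python3 -c "
from plant import r
s=r.get_state();print(s['q'].round(2),s['qd'].round(2))"; ls; python3 -c "
from plant import r;print([a for a in dir(r) if a[0]!='_'])"
```

```text
[-0.04  0.72 -0.    2.27  0.91  0.04 -2.65] [-0.   -0.01  0.    0.01  0.01 -0.   -0.01]
d.pkl
fit.py
go.py
h.py
ov.py
pics
v.pkl
w1.pkl
w2.pkl
['Unreachable', 'finish_job', 'get_state', 'pinch_z']
```

The arm is at its joint-6 limit, so it can't make that tilt this close in. The wrist camera would also sit near the rail with a vertical tool. I'll go back up, turn the tool half a turn so the camera faces the robot, and press with the tool vertical.

```bash
python3 -m pendant '[[1,[0,0,-40],[0,0,0]],[1,[0,0,-50],[0,0,0]],[1,[0,0,-50],[0,-4,0]],[1,[0,0,-40],[0,-4,0]],[1,[20,0,0],[0,0,-10]],[1,[20,0,0],[0,0,-10]],[1,[0,0,0],[0,0,-10]],[1,[0,0,0],[0,0,-10]]]'; python3 go.py -0.1 0 .28;python3 -c "
from plant import r
s=r.get_state();print(s['q'].round(2))"
```

```text
clock: 15.08
tool_pos: [0.4875, -0.0359, 0.2849]
eef_rot: [0.96, 0.281, -0.006, 0.003]
contact_force: [-0.4, -0.0, -0.1]
opening: 0.006
finger_force: 0.0
world target [ 0.4642 -0.0378  0.28  ] balance now [-0.0772  0.0052  0.2849] 0.2849 t 15.075
shift mm [-20.6 -10.9   5.1] turn deg [ 0.44  0.65 40.59] F [-0.4 -0.  -0.1]
[ 0.54  0.57 -0.9   1.88  0.55  0.97 -1.62]
```

```bash
python3 -m pendant '[[1,[0,0,0],[0,0,-10]],[1,[0,0,0],[0,0,-10]],[1,[0,0,0],[0,0,-10]],[1,[0,0,0],[0,0,-10]],[1,[0,0,0],[0,0,-10]],[1,[0,0,0],[0,0,-10]],[1,[0,0,0],[0,0,-10]]]' >/dev/null;  python3 -m pendant '[[1,[0,0,0],[0,0,-10]],[1,[0,0,0],[0,0,-10]],[1,[0,0,0],[0,0,-10]],[1,[0,0,0],[0,0,-10]],[1,[0,0,0],[0,0,-10]],[1,[0,0,0],[0,0,-10]],[1,[0,0,0],[0,0,-10]],[1,[0,0,0],[0,0,0]]]'
sed -i "s/^C=/if len(a)>4:G=G*R.from_euler('z',np.pi)\nC=/" go.py
python3 go.py -0.1254 0 .12 0 1;python3 -c "
from plant import r
s=r.get_state();print(s['q'].round(2))"
```

```text
clock: 16.95
tool_pos: [0.4876, -0.036, 0.2846]
eef_rot: [0.068, 0.998, -0.005, -0.004]
contact_force: [1.0, 1.1, -0.2]
opening: 0.01
finger_force: 0.0
world target [ 0.439  -0.0343  0.12  ] balance now [-0.0771  0.0051  0.2846] 0.2846 t 16.95
shift mm [ 47.   -3.  165.1] turn deg [-0.66 -0.46  0.18] F [ 1.   1.1 -0.2]
[ 0.73  0.82 -1.44  1.87  0.86  1.29  0.46]
```

```bash
python3 -m pendant '[[1,[24,-1.5,0],[-0.6,-0.4,0]],[1,[23,-1.5,0],[0,0,0]],[1,[0,0,40],[0,0,0]],[1,[0,0,40],[0,0,0]],[1,[0,0,40],[0,0,0]],[1,[0,0,0],[0,0,0]]]'
python3 go.py -0.1254 0 .075 0 1;python3 -c "
from plant import r
s=r.get_state();print(s['q'].round(2))"
```

```text
clock: 17.7
tool_pos: [0.4394, -0.0329, 0.1633]
eef_rot: [0.068, 0.998, -0.001, -0.003]
contact_force: [-0.4, 0.4, 0.6]
opening: 0.004
finger_force: 0.0
world target [ 0.439  -0.0343  0.075 ] balance now [-0.1252  0.0014  0.1633] 0.1633 t 17.7
shift mm [-0.3 -1.3 88.3] turn deg [-0.08 -0.3   0.16] F [-0.4  0.4  0.6]
[ 0.67  0.9  -1.26  2.15  1.09  1.    0.21]
```

```bash
python3 -c "
from plant import cams
import cv2
cv2.imwrite('pics/s2.png',cams.snapshot('side')['img'][:,:,::-1])"
```

```text
(no output)
```

View pics/s2.png

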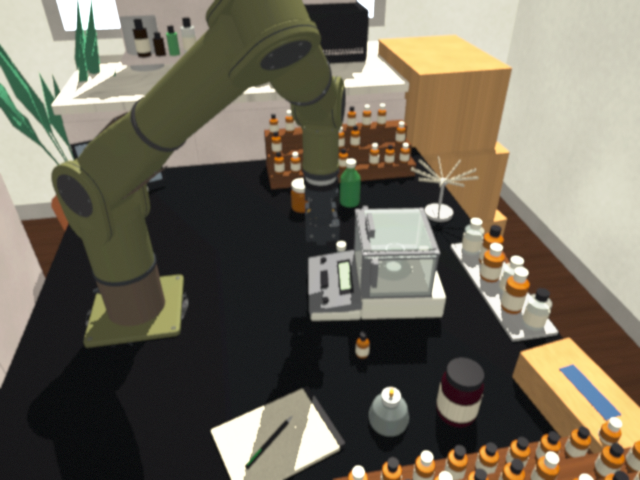

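The side view shows the chamber closed, the elbow high and clear, and the gripper above the console at (322,240). I'll go down to the key.

```bash
python3 -m pendant '[[1,[0,-1.3,30],[0,0,0]],[1,[0,0,30],[0,0,0]],[1,[0,0,20],[0,0,0]],[1,[0,0,10],[0,0,0]],[1,[0,0,4],[0,0,0]],[1,[0,0,0],[0,0,0]]]'
python3 go.py -0.1254 0 .058 0 1
```

```text
clock: 18.5
tool_pos: [0.4417, -0.0334, 0.0715]
eef_rot: [0.068, 0.998, 0.0, 0.0]
contact_force: [0.1, -0.1, 0.1]
opening: 0.007
finger_force: 0.0
world target [ 0.439  -0.0343  0.058 ] balance now [-0.1229  0.0012  0.0715] 0.0715 t 18.5
shift mm [ 2.5 -1.2 13.5] turn deg [0.06 0.05 0.19] F [ 0.1 -0.1  0.1]
```

```bash
python3 -m pendant '[[1,[2,-1,5],[0,0,0]],[1,[0,0,4],[0,0,0]]]'|grep -E 'tool_pos|contact';python3 -m pendant '[[1,[0,0,2],[0,0,0]]]'|grep -E 'tool_pos|contact';python3 -m pendant '[[1,[0,0,2],[0,0,0]]]'|grep -E 'tool_pos|contact';
```

```text
tool_pos: [0.439, -0.0344, 0.0618]
contact_force: [-0.0, 0.7, -0.8]
tool_pos: [0.4389, -0.0343, 0.0596]
contact_force: [0.4, -0.2, 0.3]
tool_pos: [0.4392, -0.0342, 0.0577]
contact_force: [0.7, -0.7, 1.9]
```

```bash
python3 -m pendant '[[1,[0,0,1],[0,0,0]]]'|grep -E 'tool_pos|contact';python3 -m pendant '[[1,[0,0,1],[0,0,0]]]'|grep -E 'tool_pos|contact'; python3 go.py -0.1254 0 .058 0 1
```

```text
tool_pos: [0.4394, -0.0343, 0.0568]
contact_force: [-0.1, -1.1, 2.9]
tool_pos: [0.4395, -0.0343, 0.056]
contact_force: [1.0, -0.3, 3.3]
world target [ 0.439  -0.0343  0.058 ] balance now [-1.249e-01  1.000e-04  5.600e-02] 0.056 t 19.25
shift mm [ 0.5 -0.1 -2. ] turn deg [0.03 0.04 0.21] F [ 1.  -0.3  3.3]
```

Contact came at about z = 0.059, and the key is going down. I'll press it right down.

```bash
python3 -m pendant '[[1,[0,0,1],[0,0,0]]]'|grep -E 'tool_pos|contact';python3 -m pendant '[[1,[0,0,1],[0,0,0]]]'|grep -E 'tool_pos|contact';python3 -m pendant '[[1,[0,0,1],[0,0,0]]]'|grep -E 'tool_pos|contact'
```

```text
tool_pos: [0.4396, -0.0343, 0.055]
contact_force: [1.8, -2.0, 4.0]
tool_pos: [0.4397, -0.0343, 0.054]
contact_force: [1.6, -0.8, 6.9]
tool_pos: [0.4398, -0.0343, 0.0536]
contact_force: [0.6, -3.8, 17.9]
```

```bash
python3 -m pendant '[[1,[0,0,1],[0,0,0]]]'|grep -E 'tool_pos|contact'
```

```text
tool_pos: [0.4399, -0.0343, 0.0533]
contact_force: [-0.2, -4.8, 26.3]
```

Fully down. I'll back straight up and check.

```bash
python3 -m pendant '[[1,[0,0,-3],[0,0,0]],[1,[0,0,-8],[0,0,0]],[1,[0,0,-30],[0,0,0]],[1,[0,0,-40],[0,0,0]],[1,[0,0,-40],[0,0,0]],[1,[0,0,-40],[0,0,0]],[1,[0,0,-40],[0,0,0]],[1,[0,0,0],[0,0,0]]]'
python3 - <<'E'
from plant import r,cams
import cv2,numpy as np
a=cams.snapshot('side')['img'][170:370,260:480];b=cams.snapshot('top')['img'][110:290,240:440]
f=lambda x:cv2.resize(x,(398,400),interpolation=cv2.INTER_CUBIC)
cv2.imwrite('pics/end.png',np.hstack([f(a),f(b)])[:,:,::-1])
E
```

```text
clock: 20.75
tool_pos: [0.4399, -0.0336, 0.2548]
eef_rot: [0.068, 0.998, 0.001, 0.002]
contact_force: [-0.5, -0.9, -0.8]
opening: 0.003
finger_force: 0.0
```

View pics/end.png

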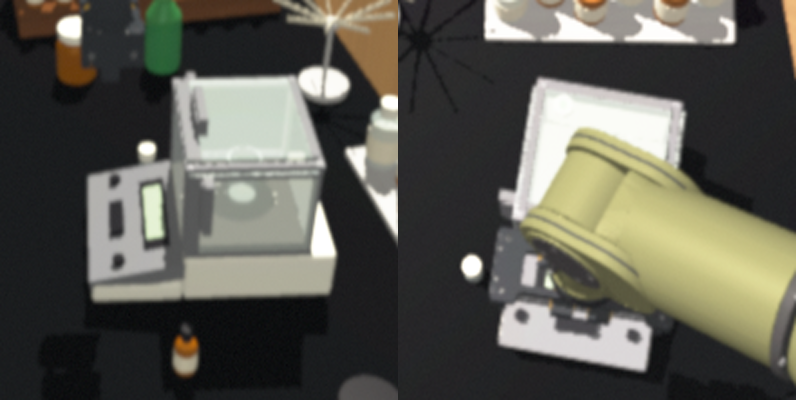

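The side crop shows the top cover and right door flush shut (handles at (200,110) and (205,205)), with the keys, vial and dropper bottle where they were. The arm is clear of everything.

```bash
python3 -c "
from plant import r
print(r.finish_job())"
```

```text
the job is handed in; nothing more can be done
None
```

I pushed the right-hand door and then the top cover shut against their stops, pressed the tare key right down (26 N peak at the fingertip) and released it. I handed the job in at about 21 s with the arm clear and the balance closed; the result of the judging was not shown.

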